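# Square up the spare wall tiles in their caddy and lock the keeper

### The job

Put away the spare wall tiles that lie about on the laundry counter: stack them all flat in the tile caddy and tap the stack from its two open sides until every tile is flush against both fences. Only then turn the keeper knob so that its arm lies over the stack and its pointer meets the lock mark, and let go; do not shift or upset the other things on the counter.

Things in the scene. Friction and masses are not known exactly. Their poses are not given: they have to be found in the camera images.
- caddy: fixed tile caddy. Origin on the counter, under the centre of the squared stack's place; z up, the tiles' 120 mm side goes along y. Plywood floor 12 mm above the counter, x -135 to +45, y -170 to +95 mm; two dark steel fences; the -x and +y sides are open. A flush tile has its origin at x = 0, y = 0 in this frame. No room for a finger between a flush tile and a fence
- long_fence (a point): middle of the top edge of the long fence's inner face, 64 mm above the counter; in the caddy's frame that face is at x = +30 mm and runs from y -83 to +85 mm
- short_fence (a point): middle of the top edge of the short fence's inner face, 64 mm above the counter; in the caddy's frame that face is at y = -60 mm and runs from x -40 to +30 mm
- keeper (a joint): keeper knob angle (rad), upright axis, growing clockwise seen from above, -1.0 to 2.2; 0.06 N m friction, stays where left. Its steel arm, 18 mm wide, 105 mm long, 67 to 76 mm above the counter, points to the caddy's -x at 0 and to +y, over the stack, at 1.571: the lock mark. It clears five tiles by 5 mm, and starts clear of the stack's place (-0.8 to 0.35)
- keeper_grip (a point): point on the knob's axis (caddy x 0, y -125 mm), 97 mm above the counter, where to grip. The grip is a black upright bar 50 mm long (along the arm, this frame's x), 14 mm thick (y), from 75 to 107 mm above the counter; the frame turns with the knob
- lock_mark (a point): lock mark: outer end of the dark line on the round dial (radius 40 mm, top 66 mm above the counter) under the knob, 34 mm from its axis, away from the stack. The knob's short black pointer, on the side away from the arm, meets it at 1.571 rad
- tile0: glazed wall tile, a plate 60 x 120 x 10 mm, 135 g, cream glaze, red-brown edges, lying flat on the counter. Origin: centre of its underside; x along the 60 mm side, y along the 120 mm side, z up. The five tiles are alike; some may be absent
- tile1: glazed wall tile, a plate 60 x 120 x 10 mm, 135 g, cream glaze, red-brown edges, lying flat on the counter. Origin: centre of its underside; x along the 60 mm side, y along the 120 mm side, z up. The five tiles are alike; some may be absent
- tile2: glazed wall tile, a plate 60 x 120 x 10 mm, 135 g, cream glaze, red-brown edges, lying flat on the counter. Origin: centre of its underside; x along the 60 mm side, y along the 120 mm side, z up. The five tiles are alike; some may be absent
- tile3: glazed wall tile, a plate 60 x 120 x 10 mm, 135 g, cream glaze, red-brown edges, lying flat on the counter. Origin: centre of its underside; x along the 60 mm side, y along the 120 mm side, z up. The five tiles are alike; some may be absent
- tile4: glazed wall tile, a plate 60 x 120 x 10 mm, 135 g, cream glaze, red-brown edges, lying flat on the counter. Origin: centre of its underside; x along the 60 mm side, y along the 120 mm side, z up. The five tiles are alike; some may be absent
- jar: bystander: glass jar, radius 35, height 80 mm; origin under its centre
- tape: bystander: roll of paper tape lying flat, radius 27, height 24 mm; origin under its centre
- brush: bystander: hand brush lying flat; origin under its middle
- soap: bystander: bar of soap 60 x 40 x 24 mm; origin under its centre
- peg: bystander: wooden clothes peg 75 x 12 x 13 mm; origin under its centre

How it is judged:
By the outcome, as a careful person would: the job done as asked, in the order asked, and still so for the second after the job is handed in, with the robot touching nothing.
Of tile0, tile1, tile2, tile3, tile4 only 3 to 5 are there at a start; the rules pass over those that are not, and their reading is None.
At some moment in a run one of tile1, tile4 may be knocked a few centimetres aside while the robot is not near it.
Once in a run the grip may slacken for a moment while it holds something.
It also fails if it takes over 210 s, if anything falls off the work surface, if the arm or the gripper's body presses on something with over 40 N, if the wrist force passes 120 N, or if a joint passes its speed limit or range.

### The arm

A 7-joint arm with a two-finger parallel gripper is mounted at the origin on the work surface. World frame = base frame: x ahead of the robot, y to its left, z up, the work surface at z = 0. Lengths are in m, angles in rad, forces in N, time in s.
With the tool pointing down it reaches from about 0.425 to 0.875 m from the base axis. Payload 4.7 kg.
Tool frame: the origin (TCP) lies midway between the tips of the shut fingers; the grasp point (between the pads) lies 19 mm behind it; z points along the fingers, y is the line along which they close (so a half turn about z gives the same grasp; the last joint's range is limited). The gripper opens to 87 mm and grips with 3 to 60 N. Pads are 19 mm wide; open, the fingers measure 117 mm over their backs; the gripper's body (75 mm by 190 mm) begins 51 mm behind the grasp point.
Start: joints at [1.352, 0.321, -0.07, 1.45, 0.023, 1.371, -0.057], TCP at [0.15, -0.632, 0.223] pointing down, gripper open.
Joint ranges: [-2.86, 2.86], [-0.3, 2.09], [-1.38, 1.24], [0.06, 2.45], [-1.56, 4.7], [0.09, 2.05], [-2.69, 2.69]. Speed limits (rad/s): [2.57, 2.57, 3.14, 3.14, 3.14, 3.14, 3.14].

### API

Orientations are given as a rotation vector (axis times angle).
In Python, from bench import ctrl, sensors, get_image, camera_model, close_job gives the robot as it stands (ctrl), with the cameras as plain functions, the readings (sensors) and the job as plain functions.
- The arm moves only by the tool inch_along, called by a JSON object that holds its "api" and its "payload", one argument or row to a line. Schema: {"type":"object","properties":{"plan":{"type":"array","items":{"type":"array","items":{"type":"array","items":{"type":"number"},"minItems":5,"maxItems":5},"minItems":1,"maxItems":20},"minItems":1,"maxItems":1},"grip_n":{"type":"number"},"only":{"type":"string"},"quiet":{"type":"boolean"},"lines":{"type":"string"}},"required":["plan"],"additionalProperties":false}. plan is a list that holds a single list of rows (three levels of brackets), with 1 to 20 rows, each of 5 numbers: dx, dy, dz in m, then a turn about the tool's z in rad, then the opening from 0.0 (shut) to 1.0 (fully open); each row is the pose to reach, as a shift and turn from the pose commanded when the call began, along the tool's axes at that moment; what a row does not reach only later rows make up. A row lasts 1/10 s, in which the tool goes at most 0.05 m and 0.15 rad, less where a joint would pass 70% of its speed; a pose out of reach is approached as far as the arm can. The fingers move at their own pace and stop on an object; grip_n is the grip in N (left out, the last holds). Time passes only in rows, so rows that do not move let the fingers close. The tool returns the time, the measured TCP pose, the force, the opening and the grip force at its end. only (a regular expression) keeps the lines of the reply that match it, lines (a string "A,B") keeps lines A to B, and quiet returns only ok. Input that does not fit is refused with a message, and nothing moves.
- sensors.get_state(): the state, without advancing time (a new reading comes with each control period).
- get_image(name): name is "side" or "top"; returns the picture (384x512x3 uint8, red, green, blue); there is no depth.
- camera_model(name): a dict with "vertical_fov" (degrees; the focal length in pixels is half the picture's height over the tangent of half this angle, whatever the lens; pixels are square), "cx", "cy" (the principal point, pixels), "rvec" (rotation vector, rad) and "tvec" (3), from world to camera coordinates, as OpenCV has them. Camera axes: x right, y down, z forward; pixel columns grow to the right and rows downward; lengths in m; the calibration is good to about 2 mm. A picture is of the moment at which its call begins. camera_model takes no time and is no camera call.
- close_job(): hands the job in; it is judged then, once.
The state is a dict: "time": time; "joint_positions": joint angles; "qd": joint speeds; "joint_torque": joint torques, N m; "position": TCP position; "tool_rot": TCP orientation; "ft_force": force on the tool from outside, world axes, zero at the start; "torque": the same for the moment, N m; "grip_width": opening from 0.0 (shut) to 1.0 (fully open); "grip_force": force on a finger pad.
Only numpy, scipy, OpenCV 4.12 (cv2) and the standard library are available. Lean on these libraries where they do the work, as an engineer would, in place of code of your own. Each camera call takes 0.05 s, during which the arm holds its last target. There are 200 camera calls.

## Working session

There is one attempt and no reset: what is moved stays moved. The work goes in short steps, Python scripts to look and compute and a tool call to move; the robot and the scene stay as the last step left them, time stands still between calls to the robot, and variables do not carry over. Pictures are saved under pics/ and viewed, at most 14 in all, crops included, and the job is handed in when it is done.

```bash
ls; mkdir -p pics
```

Run:
```python
from bench import ctrl, sensors, get_image, camera_model, close_job
import cv2
for n in("top","side"):
    cv2.imwrite(f"pics/{n}0.png",get_image(n)[:,:,::-1]); print(camera_model(n))
print(sensors.get_state())
```

```text
bench.py
pics
{'vertical_fov': 55.247558643023225, 'cx': 256.23255999468756, 'cy': 189.38672342045115, 'rvec': array([ 2.18473964, -2.19885217,  0.10039062]), 'tvec': array([0.01481885, 0.58798532, 1.30069458])}
{'vertical_fov': 49.86316143294904, 'cx': 254.17048038890206, 'cy': 189.6508370137883, 'rvec': array([ 0.96012932, -2.35344373,  1.22098081]), 'tvec': array([0.42712663, 0.29561374, 0.811583  ])}
{'time': 0.1, 'joint_positions': array([ 1.35210591,  0.32175221, -0.07008426,  1.4515257 ,  0.02261482,
        1.37080789, -0.0568957 ]), 'qd': array([-1.35118431e-03, -8.60823618e-05,  8.34990225e-04, -3.31505579e-03,
       -1.99367367e-03,  7.65412392e-04,  1.12713701e-03]), 'joint_torque': array([ 9.15238179e-04, -4.92569768e+01, -4.05245516e-01, -3.13398349e+01,
       -6.41423394e-02,  3.95120785e-02,  7.55530482e-05]), 'position': array([ 0.14978609, -0.63200657,  0.22158242]), 'tool_rot': array([-3.11866181e+00, -3.64699357e-01,  4.77323376e-04]), 'ft_force': array([ 0.29489765,  0.2431409 , -0.29176871]), 'torque': array([ 0.00359016, -0.06124122, -0.01462018]), 'grip_force': 0.0, 'grip_width': 0.9992296549379885}
```

```bash
python3 -c "
import cv2
for n in('top','side'):
    cv2.imwrite(f'pics/{n}0b.png',cv2.resize(cv2.imread(f'pics/{n}0.png'),(800,600),interpolation=cv2.INTER_CUBIC))"
```

```text
(no output)
```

View pics/top0b.png

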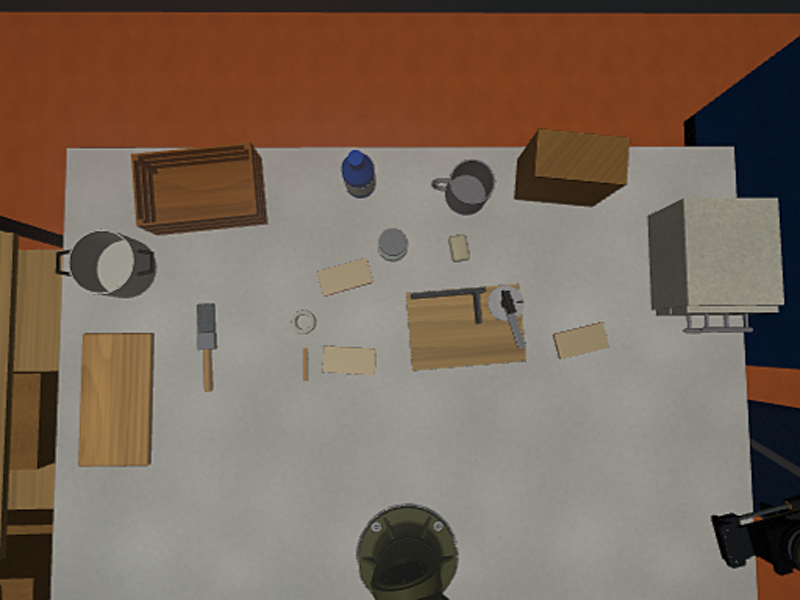

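View pics/side0b.png

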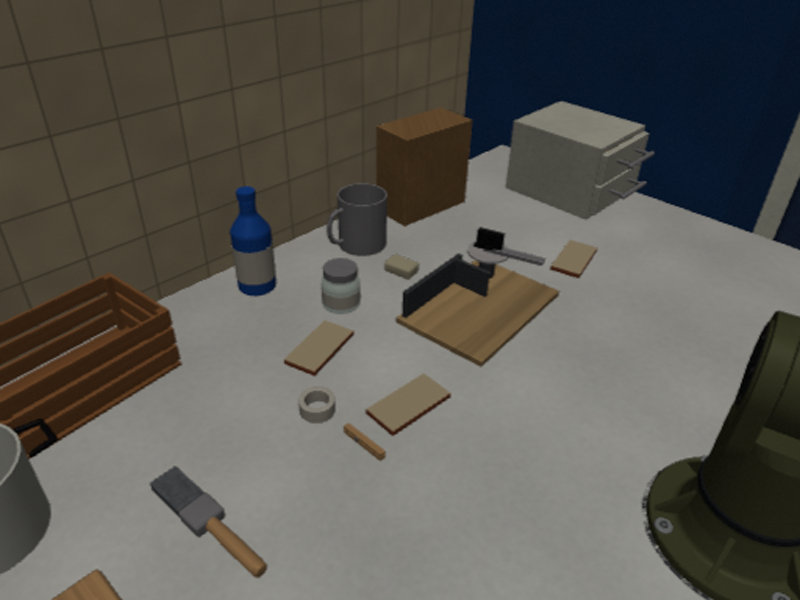

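The top view shows three tiles, at about (345,277), (348,360) and (581,340) in the 800x600 picture. The caddy is near (465,328), and the keeper arm points away from the stack. The side view agrees: three single tiles, with fences at (430,285) and (470,275). Next I'll segment the tiles and zoom on the caddy.

Create h.py:
```python
import numpy as np, cv2
from bench import ctrl, sensors, get_image, camera_model, close_job
def cam(n):
    m=camera_model(n); f=192/np.tan(np.radians(m["vertical_fov"]/2))
    return np.array([[f,0,m["cx"]],[0,f,m["cy"]],[0,0,1]]),np.array(m["rvec"]),np.array(m["tvec"])
def proj(n,P):
    K,r,t=cam(n); return cv2.projectPoints(np.float64(P).reshape(-1,3),r,t,K,None)[0][:,0]
def back(n,uv,z):
    K,r,t=cam(n); R=cv2.Rodrigues(r)[0]; c=-R.T@t
    d=(R.T@np.linalg.inv(K)@np.c_[np.float64(uv).reshape(-1,2),np.ones(np.size(uv)//2)].T).T
    return c+d*((z-c[2])/d[:,2])[:,None]
def tri(a,b):
    Ps=[]
    for n in("top","side"):
        K,r,t=cam(n); Ps.append(K@np.c_[cv2.Rodrigues(r)[0],t])
    X=cv2.triangulatePoints(Ps[0],Ps[1],np.float64(a).reshape(2,1),np.float64(b).reshape(2,1))[:,0]
    return X[:3]/X[3]
def quads(img,amin=150,amax=4000):
    h=cv2.cvtColor(img,cv2.COLOR_RGB2HSV); m=cv2.inRange(h,(12,38,90),(30,140,255))
    cs,_=cv2.findContours(m,cv2.RETR_EXTERNAL,cv2.CHAIN_APPROX_NONE)
    return [(cv2.minAreaRect(c),cv2.contourArea(c),c) for c in cs if amin<cv2.contourArea(c)<amax],m
```

Run:
```python
from h import *
t=cv2.imread("pics/top0.png")[:,:,::-1]; s=cv2.imread("pics/side0.png")[:,:,::-1]
for n,i,pts in(("top",t,[(221,177),(223,230),(372,217),(265,218)]),("side",s,[(205,222),(262,257),(368,165),(295,205)])):
    for u,v in pts: print(n,i[v,u],cv2.cvtColor(i[v:v+1,u:u+1].copy(),cv2.COLOR_RGB2HSV)[0,0])
    q,m=quads(i)
    for r,a,c in q: print(n,np.round(r[0],1),np.round(r[1],1),round(r[2],1),a)
a=cv2.resize(t[170:245,250:400],(800,400),interpolation=cv2.INTER_CUBIC)[:300*4//3]
cv2.imwrite("pics/cad_t.png",a[:,:,::-1])
b=cv2.resize(s[140:240,245:395],(800,533),interpolation=cv2.INTER_CUBIC)
cv2.imwrite("pics/cad_s.png",b[:,:,::-1])
```

```text
top [156 142 114] [ 20  69 156]
top [163 148 120] [ 20  67 163]
top [146 131 101] [ 20  79 146]
top [135 110  74] [ 18 115 135]
top [ 20.  310.5] [29. 30.] 90.0 727.0
top [223.  230.3] [33.6 16.9] 3.6 516.5
top [ 73.1 255.5] [45.3 85.9] 1.1 3543.0
top [371.6 217.6] [17. 33.] 76.0 504.5
top [297.9 209.1] [49.9 73.7] 85.2 2694.5
top [220.4 176.8] [16.6 33.2] 74.1 504.0
top [ 24.3 198.5] [29.1 78.1] 2.0 2081.5
top [  4. 243.] [190.   8.] 90.0 664.5
side [124 112  88] [ 20  74 124]
side [124 112  88] [ 20  74 124]
side [124 112  88] [ 20  74 124]
side [112  91  61] [ 18 116 112]
side [ 54.5 373.5] [19. 43.] 90.0 418.0
side [149.6 348.6] [46.8 11.7] 43.2 452.5
side [261.  256.5] [21.4 51.4] 57.4 870.5
side [203.8 220.8] [19.1 43.8] 45.0 647.5
side [305.3 194.3] [58.2 87.2] 47.3 2835.5
side [367.5 164. ] [19.5 24.7] 32.7 344.0
side [279.5  76.1] [13.4 37.3] 72.6 364.0
```

View pics/cad_t.png

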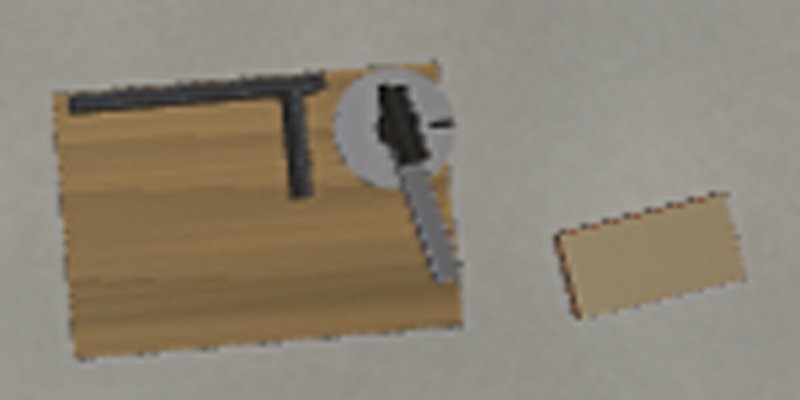

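View pics/cad_s.png

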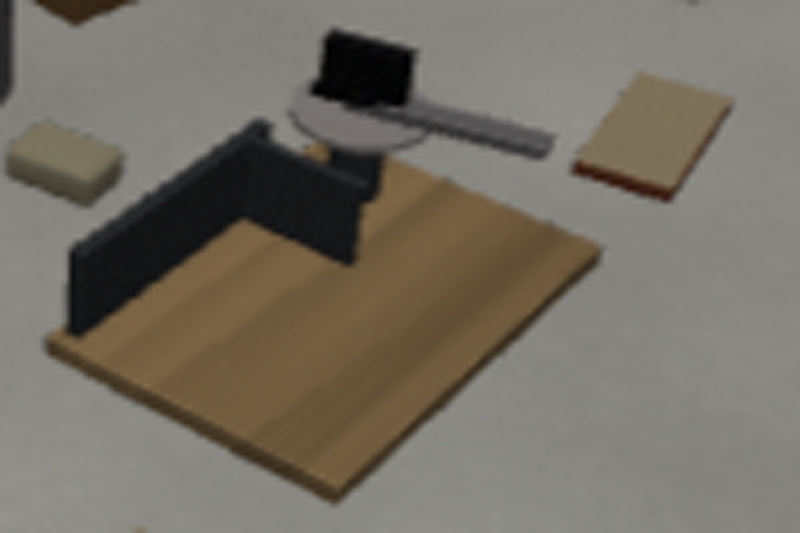

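The top crop shows the plywood corners at (54,92), (438,62), (462,326) and (78,358), with the lock mark at (443,124). The side crop gives the floor corners (47,343), (336,492) and (602,250), plus the fence feet. Next I'll fit the caddy pose and compute the tile poses from both views.

Run:
```python
from h import *
from scipy.optimize import least_squares
k=16/3
T=lambda p:(250+(p[0]+.5)/k-.5,170+(p[1]+.5)/k-.5); S=lambda p:(245+(p[0]+.5)/k-.5,140+(p[1]+.5)/k-.5)
top=[((45,95,12),(54,92)),((45,-170,12),(438,62)),((-135,-170,12),(462,326)),((-135,95,12),(78,358)),((-40,-60,64),(289,198)),((30,85,64),(69,113))]
side=[((45,95,12),(47,343)),((-135,95,12),(336,492)),((-135,-170,12),(602,250)),((30,85,12),(76,334)),((30,-60,12),(243,220)),((-40,-60,12),(355,265))]
tp=np.array([a for a,_ in top])/1e3; to=np.array([T(b) for _,b in top]); sp=np.array([a for a,_ in side])/1e3; so=np.array([S(b) for _,b in side])
def W(p,P): c,s=np.cos(p[2]),np.sin(p[2]); return P@np.array([[c,s,0],[-s,c,0],[0,0,1]])+[p[0],p[1],0]
def res(p): return np.r_[(proj("top",W(p,tp))-to).ravel(),(proj("side",W(p,sp))-so).ravel()]
r=least_squares(res,[.55,-.15,.05],loss="soft_l1"); print("caddy",r.x,"\n",np.round(res(r.x).reshape(-1,2),1).tolist())
for a,b in((0,0),(2,2),(3,1)): print("corner",tri(to[a],so[b]))
print("short fence end height",tri(T((289,198)),S((357,190))))
c=r.x; print("knob axis",W(c,np.array([[0,-.125,.097]])))
ax=back("top",T((404,122)),.107)[0]; tip=back("top",T((447,281)),.076)[0]; mk=back("top",T((453,124)),.066)[0]; print("arm tip,mark",tip,mk)
K=W(c,np.array([[0,-.125,0]]))[0]; d=tip-K; print("arm len, ang(world)",np.hypot(d[0],d[1]),np.arctan2(d[1],d[0]),"keeper",-(np.arctan2(d[1],d[0])-(np.pi+c[2])))
ti=get_image("top"); si=get_image("side")
qt,_=quads(ti,440,600); qs,_=quads(si,300,1000)
from h import cv2
for rt,a,cc in qt:
    if rt[0][0]<100: continue
    cor=back("top",cv2.boxPoints(rt),.01)[:,:2]; R=cv2.minAreaRect(np.float32(cor*1000))
    e=cor[1]-cor[0]; f=cor[2]-cor[1]; l=e if np.hypot(*e)>np.hypot(*f) else f
    M=cor.mean(0); pr=proj("side",[M[0],M[1],.01])[0]
    b=min(qs,key=lambda q:np.hypot(*(np.array(q[0][0])-pr)))
    print("tile",M,"size",np.round(R[1]),"long dir",np.arctan2(l[1],l[0])%np.pi,"tri",tri(rt[0],b[0][0]))
```

```text
caddy [ 0.5590281  -0.09866219  0.07447978] 
 [[-0.4, 0.3], [-0.0, 0.1], [0.3, 0.1], [-0.7, 0.2], [2.3, -0.1], [0.4, -0.8], [-0.5, -0.8], [0.2, -0.1], [0.2, -0.2], [0.6, 1.4], [-0.1, 0.3], [-1.3, 0.9]]
corner [ 0.59763051 -0.00259834  0.00765976]
corner [ 0.43726499 -0.27734522  0.01148234]
corner [ 0.41847496 -0.01621281  0.00938612]
short fence end height [ 0.521573   -0.15409179  0.0683881 ]
knob axis [[ 0.56832947 -0.22331565  0.097     ]]
arm tip,mark [ 0.46884226 -0.25314387  0.076     ] [ 0.57107829 -0.26169227  0.066     ]
arm len, ang(world) 0.1038625386060839 -2.850301312595252 keeper 6.066373744606244
tile [0.44201512 0.13147176] size [121.  61.] long dir 1.5012458753172364 tri [0.44236254 0.13188285 0.00963447]
tile [ 0.48377457 -0.40814008] size [ 61. 122.] long dir 1.8061197764372543 tri [ 0.483037   -0.40804165  0.01126102]
tile [0.6356324  0.14093688] size [ 61. 121.] long dir 1.8469509370074944 tri [0.63620112 0.14163558 0.00923338]
```

The fit gives the caddy at (0.559, -0.099), yaw 0.0745, and the keeper at about -0.22. All three tiles lie singly, with tops near 10 mm. I'll set up a helper that works out the offset for each move.

Add to h.py:
```python
C=np.array([0.5590,-0.0987]); CY=0.0745
def cad(x,y): c,s=np.cos(CY),np.sin(CY); return C+np.array([c*x-s*y,s*x+c*y])/1e3
def pose():
    s=sensors.get_state(); R=cv2.Rodrigues(s["tool_rot"])[0]; return np.array(s["position"]),R
def go(x,y,z,yaw):
    p,R=pose(); d=R.T@(np.array([x,y,z])-p); th=np.arctan2(R[1,0],R[0,0]); w=(th-yaw+np.pi)%(2*np.pi)-np.pi
    print("d",np.round(d,4),"turn",round(w,3),"(alt",round(w-np.sign(w)*np.pi,3),")")
def find(exclude_caddy=False):
    qt,_=quads(get_image("top"),350,600)
    for rt,a,cc in qt:
        if rt[0][0]<100: continue
        cor=back("top",cv2.boxPoints(rt),.01)[:,:2]; e=cor[1]-cor[0]; f=cor[2]-cor[1]; l=e if np.hypot(*e)>np.hypot(*f) else f
        print("tile",np.round(cor.mean(0),4),"yaw",round(np.arctan2(l[1],l[0])%np.pi,3),"area",a)
```

```bash
python3 -c "
from h import *
go(.4835,-.4081,.12,1.806)"
```

```text
d [ 0.3764 -0.1409  0.102 ] turn -1.573 (alt 1.568 )
```

{"api": "inch_along", "payload": {
  "plan": [
    [[0.035, -0.013, 0, -0.14, 1], [0.07, -0.026, 0, -0.28, 1], [0.105, -0.039, 0, -0.42, 1], [0.14, -0.052, 0, -0.56, 1], [0.175, -0.065, 0.01, -0.70, 1], [0.21, -0.078, 0.02, -0.84, 1], [0.245, -0.092, 0.03, -0.98, 1], [0.28, -0.105, 0.04, -1.12, 1], [0.315, -0.118, 0.05, -1.26, 1], [0.35, -0.131, 0.07, -1.4, 1], [0.37, -0.139, 0.09, -1.5, 1], [0.3764, -0.1409, 0.102, -1.573, 1], [0.3764, -0.1409, 0.102, -1.573, 1], [0.3764, -0.1409, 0.102, -1.573, 1], [0.3764, -0.1409, 0.102, -1.573, 1]]
  ],
  "grip_n": 25
}}

```text
time: 1.7
position: [0.4831, -0.41, 0.1215]
tool_rot: [1.949, 2.462, -0.001]
ft_force: [-0.1, 0.5, -0.1]
grip_width: 0.997
grip_force: 0.0
```

```bash
python3 -c "
from h import *
go(.4835,-.4081,.003,1.806)"
```

```text
d [0.002  0.0008 0.1185] turn -0.003 (alt 3.138 )
```

{"api": "inch_along", "payload": {
  "plan": [
    [[0.002, 0.001, 0.03, 0, 1], [0.002, 0.001, 0.06, 0, 1], [0.002, 0.001, 0.085, 0, 1], [0.002, 0.001, 0.10, 0, 1], [0.002, 0.001, 0.108, 0, 1], [0.002, 0.001, 0.114, 0, 1], [0.002, 0.001, 0.117, 0, 1], [0.002, 0.001, 0.117, 0, 1], [0.002, 0.001, 0.117, 0, 0.5], [0.002, 0.001, 0.117, 0, 0.5], [0.002, 0.001, 0.117, 0, 0.5], [0.002, 0.001, 0.117, 0, 0.5], [0.002, 0.001, 0.117, 0, 0.5], [0.002, 0.001, 0.117, 0, 0.5], [0.002, 0.001, 0.117, 0, 0.5], [0.002, 0.001, 0.117, 0, 0.5]]
  ],
  "grip_n": 30
}}

```text
time: 3.3
position: [0.4842, -0.4065, 0.0038]
tool_rot: [1.946, 2.466, -0.0]
ft_force: [-0.6, 0.3, 2.8]
grip_width: 0.682
grip_force: 30.0
```

{"api": "inch_along", "payload": {
  "plan": [
    [[0, 0, -0.01, 0, 0.5], [0, 0, -0.03, 0, 0.5], [0, 0, -0.06, 0, 0.5], [0, 0, -0.09, 0, 0.5], [0, 0, -0.12, 0, 0.5], [0, 0, -0.145, 0, 0.5], [0, 0, -0.155, 0, 0.5], [0, 0, -0.157, 0, 0.5], [0, 0, -0.157, 0, 0.5]]
  ]
}}

```text
time: 4.2
position: [0.4837, -0.4061, 0.1597]
tool_rot: [-1.945, -2.466, 0.0]
ft_force: [-0.3, 0.3, -2.1]
grip_width: 0.682
grip_force: 30.0
```

```bash
python3 -c "
from h import *
go(*cad(-35,12),.16,CY+np.pi/2)"
```

```text
d [ 2.988e-01  1.122e-01 -2.000e-04] turn 0.161 (alt -2.981 )
```

{"api": "inch_along", "payload": {
  "plan": [
    [[0.01, 0.004, 0, 0, 0.5], [0.035, 0.013, 0, 0.02, 0.5], [0.07, 0.026, 0, 0.04, 0.5], [0.105, 0.039, 0, 0.06, 0.5], [0.14, 0.053, 0, 0.08, 0.5], [0.175, 0.066, 0, 0.1, 0.5], [0.21, 0.079, 0, 0.12, 0.5], [0.245, 0.092, 0, 0.14, 0.5], [0.28, 0.105, 0, 0.16, 0.5], [0.295, 0.111, 0, 0.161, 0.5], [0.2988, 0.1122, 0, 0.161, 0.5], [0.2988, 0.1122, 0, 0.161, 0.5], [0.2988, 0.1122, 0, 0.161, 0.5]]
  ]
}}

```text
time: 5.5
position: [0.5231, -0.0912, 0.1599]
tool_rot: [-2.14, -2.3, 0.002]
ft_force: [-0.1, 0.1, -1.8]
grip_width: 0.682
grip_force: 30.0
```

```bash
python3 -c "
from h import *
go(*cad(-35,12),.018,CY+np.pi/2); i=get_image('side'); cv2.imwrite('pics/p1.png',cv2.resize(i[60:300,200:500,::-1],(750,600)))"
```

```text
d [0.0019 0.0004 0.1419] turn -0.002 (alt 3.139 )
```

View pics/p1.png

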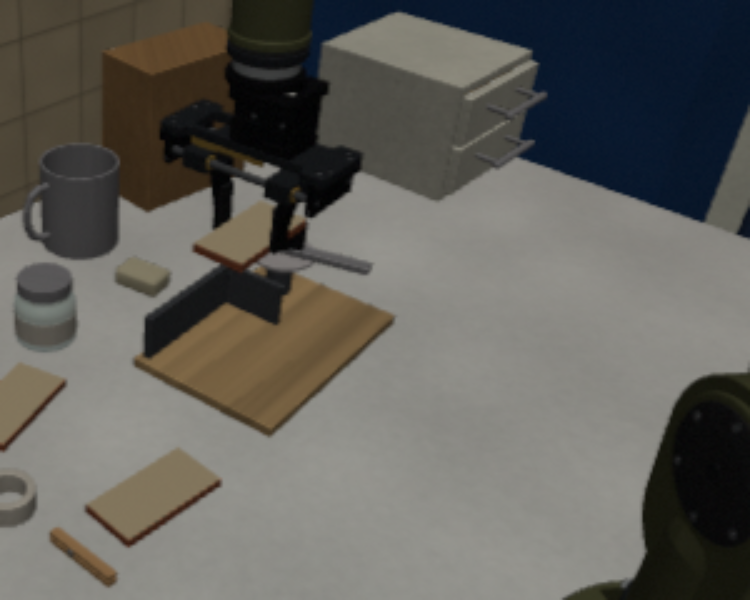

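The side view shows the tile held level at (250,235), above the stack's place, with the other two tiles undisturbed. I'll lower it now.

{"api": "inch_along", "payload": {
  "plan": [
    [[0.002, 0, 0.03, 0, 0.5], [0.002, 0, 0.06, 0, 0.5], [0.002, 0, 0.09, 0, 0.5], [0.002, 0, 0.115, 0, 0.5], [0.002, 0, 0.13, 0, 0.5], [0.002, 0, 0.138, 0, 0.5], [0.002, 0, 0.142, 0, 0.5], [0.002, 0, 0.144, 0, 0.5], [0.002, 0, 0.144, 0, 0.5], [0.002, 0, 0.144, 0, 0.5]]
  ]
}}

```text
time: 6.55
position: [0.5243, -0.0878, 0.0174]
tool_rot: [2.137, 2.301, 0.001]
ft_force: [-0.0, 0.3, -1.6]
grip_width: 0.683
grip_force: 30.0
```

{"api": "inch_along", "payload": {
  "plan": [
    [[0, 0, 0, 0, 0.8], [0, 0, 0, 0, 0.85], [0, 0, 0, 0, 0.9], [0, 0, 0, 0, 0.95], [0, 0, 0, 0, 0.95], [0, 0, -0.03, 0, 0.95], [0, 0, -0.07, 0, 0.95], [0, 0, -0.12, 0, 0.95], [0, 0, -0.16, 0, 0.95], [0, 0, -0.184, 0, 0.95], [0, 0, -0.184, 0, 0.95], [0, 0, -0.184, 0, 0.95]]
  ]
}}

```text
time: 7.75
position: [0.5236, -0.0877, 0.2006]
tool_rot: [2.137, 2.302, -0.0]
ft_force: [1.2, 0.3, -0.0]
grip_width: 0.95
grip_force: 0.0
```

```bash
python3 -c "
from h import *
find()
go(.4422,.1317,.13,1.501)
go(.636,.1411,.13,1.847)"
```

```text
tile [0.442  0.1316] yaw 1.501 area 516.5
tile [0.6355 0.1414] yaw 1.847 area 505.0
d [ 0.2247 -0.0642  0.0697] turn 0.144 (alt -2.998 )
d [0.2198 0.1298 0.0694] turn -0.202 (alt 2.939 )
```

{"api": "inch_along", "payload": {
  "plan": [
    [[0.045, -0.013, 0, 0.03, 1], [0.09, -0.026, 0, 0.06, 1], [0.135, -0.039, 0.01, 0.09, 1], [0.18, -0.052, 0.03, 0.12, 1], [0.215, -0.061, 0.05, 0.14, 1], [0.2247, -0.0642, 0.0697, 0.144, 1], [0.2247, -0.0642, 0.0697, 0.144, 1], [0.2247, -0.0642, 0.0697, 0.144, 1], [0.2247, -0.0642, 0.0697, 0.144, 1]]
  ]
}}

```text
time: 8.7
position: [0.4438, 0.1304, 0.1312]
tool_rot: [2.3, 2.14, 0.0]
ft_force: [0.3, -0.1, -0.5]
grip_width: 0.997
grip_force: 0.0
```

```bash
python3 -c "
from h import *
go(.4422,.1317,.003,1.501)
j=back('top',(393*.64,240*.64),.08)[0]; print('jar',j)
d=j[:2]-[.636,.1411]; a=1.847; print('in tile C frame long,short',d@[np.cos(a),np.sin(a)],d@[np.sin(a),-np.cos(a)])"
```

```text
d [ 0.0012 -0.0017  0.1282] turn -0.002 (alt 3.139 )
jar [0.70833704 0.02752822 0.08      ]
in tile C frame long,short -0.12899382605756543 0.03862367806489001
```

{"api": "inch_along", "payload": {
  "plan": [
    [[0.001, -0.002, 0.03, 0, 1], [0.001, -0.002, 0.06, 0, 1], [0.001, -0.002, 0.09, 0, 1], [0.001, -0.002, 0.11, 0, 1], [0.001, -0.002, 0.12, 0, 1], [0.001, -0.002, 0.125, 0, 1], [0.001, -0.002, 0.127, 0, 1], [0.001, -0.002, 0.127, 0, 1], [0.001, -0.002, 0.127, 0, 0.5], [0.001, -0.002, 0.127, 0, 0.5], [0.001, -0.002, 0.127, 0, 0.5], [0.001, -0.002, 0.127, 0, 0.5], [0.001, -0.002, 0.127, 0, 0.5], [0.001, -0.002, 0.127, 0, 0.5], [0.001, -0.002, 0.127, 0, 0.5], [0.001, -0.002, 0.127, 0, 0.5]]
  ],
  "grip_n": 30
}}

```text
time: 10.3
position: [0.4413, 0.1328, 0.004]
tool_rot: [2.297, 2.142, 0.0]
ft_force: [-0.6, -1.3, 3.5]
grip_width: 0.683
grip_force: 30.0
```

{"api": "inch_along", "payload": {
  "plan": [
    [[0, 0, -0.01, 0, 0.5], [0, 0, -0.03, 0, 0.5], [0, 0, -0.06, 0, 0.5], [0, 0, -0.09, 0, 0.5], [0, 0, -0.12, 0, 0.5], [0, 0, -0.145, 0, 0.5], [0, 0, -0.155, 0, 0.5], [0, 0, -0.157, 0, 0.5], [0, 0, -0.157, 0, 0.5]]
  ]
}}

```text
time: 11.2
position: [0.4404, 0.1326, 0.1601]
tool_rot: [-2.297, -2.142, 0.002]
ft_force: [0.2, -0.2, -1.9]
grip_width: 0.685
grip_force: 30.0
```

```bash
python3 -c "
from h import *
go(*cad(-35,12),.16,CY+np.pi/2)"
```

```text
d [-2.156e-01  9.810e-02  1.000e-04] turn -0.145 (alt 2.997 )
```

{"api": "inch_along", "payload": {
  "plan": [
    [[-0.01, 0.004, 0, 0, 0.5], [-0.04, 0.018, 0, -0.03, 0.5], [-0.075, 0.034, 0, -0.05, 0.5], [-0.11, 0.05, 0, -0.07, 0.5], [-0.145, 0.066, 0, -0.1, 0.5], [-0.18, 0.082, 0, -0.12, 0.5], [-0.205, 0.093, 0, -0.14, 0.5], [-0.2156, 0.0981, 0, -0.145, 0.5], [-0.2156, 0.0981, 0, -0.145, 0.5], [-0.2156, 0.0981, 0, -0.145, 0.5]]
  ]
}}

```text
time: 12.2
position: [0.5231, -0.0874, 0.1601]
tool_rot: [-2.134, -2.303, -0.0]
ft_force: [-0.2, 1.0, -1.2]
grip_width: 0.682
grip_force: 30.0
```

```bash
python3 -c "
from h import *
go(*cad(-35,12),.027,CY+np.pi/2)"
```

```text
d [-2.100e-03  1.000e-04  1.331e-01] turn 0.002 (alt -3.14 )
```

{"api": "inch_along", "payload": {
  "plan": [
    [[0, 0, 0.03, 0, 0.5], [0, 0, 0.06, 0, 0.5], [0, 0, 0.09, 0, 0.5], [0, 0, 0.11, 0, 0.5], [0, 0, 0.122, 0, 0.5], [0, 0, 0.129, 0, 0.5], [0, 0, 0.1325, 0, 0.5], [0, 0, 0.1335, 0, 0.5], [0, 0, 0.1335, 0, 0.5], [0, 0, 0.1335, 0, 0.5]]
  ]
}}

```text
time: 13.2
position: [0.5244, -0.0893, 0.0281]
tool_rot: [2.136, 2.302, 0.001]
ft_force: [-0.6, -0.6, -0.6]
grip_width: 0.683
grip_force: 30.0
```

{"api": "inch_along", "payload": {
  "plan": [
    [[0, 0, 0, 0, 0.8], [0, 0, 0, 0, 0.85], [0, 0, 0, 0, 0.9], [0, 0, 0, 0, 0.95], [0, 0, 0, 0, 0.95], [0, 0, -0.03, 0, 0.95], [0, 0, -0.07, 0, 0.95], [0, 0, -0.12, 0, 0.95], [0, 0, -0.16, 0, 0.95], [0, 0, -0.174, 0, 0.95], [0, 0, -0.174, 0, 0.95], [0, 0, -0.174, 0, 0.95]]
  ]
}}

```text
time: 14.4
position: [0.523, -0.0892, 0.1999]
tool_rot: [-2.136, -2.302, 0.002]
ft_force: [-0.6, 0.1, -0.6]
grip_width: 0.948
grip_force: 0.0
```

```bash
python3 -c "
from h import *
find()
go(.636,.1411,.13,1.847)"
```

```text
tile [0.6356 0.1409] yaw 1.847 area 506.0
d [0.221  0.1306 0.069 ] turn -0.201 (alt 2.94 )
```

{"api": "inch_along", "payload": {
  "plan": [
    [[0.035, 0.021, 0, -0.03, 1], [0.07, 0.041, 0, -0.06, 1], [0.105, 0.062, 0, -0.1, 1], [0.14, 0.083, 0.01, -0.13, 1], [0.175, 0.103, 0.03, -0.16, 1], [0.205, 0.121, 0.05, -0.19, 1], [0.221, 0.1306, 0.069, -0.201, 1], [0.221, 0.1306, 0.069, -0.201, 1], [0.221, 0.1306, 0.069, -0.201, 1], [0.221, 0.1306, 0.069, -0.201, 1]]
  ]
}}

```text
time: 15.45
position: [0.6374, 0.1394, 0.1323]
tool_rot: [1.897, 2.504, -0.002]
ft_force: [-0.1, -0.7, 0.7]
grip_width: 1.0
grip_force: 0.0
```

```bash
python3 -c "
from h import *
go(.636,.1411,.003,1.847)"
```

```text
d [ 0.0021 -0.0008  0.1293] turn -0.002 (alt 3.14 )
```

{"api": "inch_along", "payload": {
  "plan": [
    [[0.002, -0.001, 0.03, 0, 1], [0.002, -0.001, 0.06, 0, 1], [0.002, -0.001, 0.09, 0, 1], [0.002, -0.001, 0.11, 0, 1], [0.002, -0.001, 0.12, 0, 1], [0.002, -0.001, 0.125, 0, 1], [0.002, -0.001, 0.128, 0, 1], [0.002, -0.001, 0.128, 0, 1], [0.002, -0.001, 0.128, 0, 0.5], [0.002, -0.001, 0.128, 0, 0.5], [0.002, -0.001, 0.128, 0, 0.5], [0.002, -0.001, 0.128, 0, 0.5], [0.002, -0.001, 0.128, 0, 0.5], [0.002, -0.001, 0.128, 0, 0.5], [0.002, -0.001, 0.128, 0, 0.5], [0.002, -0.001, 0.128, 0, 0.5]]
  ],
  "grip_n": 30
}}

```text
time: 17.05
position: [0.636, 0.1427, 0.0045]
tool_rot: [1.895, 2.506, 0.0]
ft_force: [-0.7, -0.4, 1.7]
grip_width: 0.684
grip_force: 30.0
```

{"api": "inch_along", "payload": {
  "plan": [
    [[0, 0, -0.01, 0, 0.5], [0, 0, -0.03, 0, 0.5], [0, 0, -0.06, 0, 0.5], [0, 0, -0.09, 0, 0.5], [0, 0, -0.12, 0, 0.5], [0, 0, -0.145, 0, 0.5], [0, 0, -0.155, 0, 0.5], [0, 0, -0.157, 0, 0.5], [0, 0, -0.157, 0, 0.5]]
  ]
}}

```text
time: 17.95
position: [0.6354, 0.1424, 0.1604]
tool_rot: [-1.894, -2.505, 0.002]
ft_force: [-0.1, -0.0, -1.4]
grip_width: 0.68
grip_force: 30.0
```

```bash
python3 -c "
from h import *
go(*cad(-35,12),.16,CY+np.pi/2)"
```

```text
d [-0.1924 -0.1711  0.0006] turn 0.202 (alt -2.94 )
```

{"api": "inch_along", "payload": {
  "plan": [
    [[-0.01, -0.009, 0, 0, 0.5], [-0.035, -0.031, 0, 0.03, 0.5], [-0.065, -0.058, 0, 0.06, 0.5], [-0.095, -0.084, 0, 0.1, 0.5], [-0.125, -0.111, 0, 0.13, 0.5], [-0.155, -0.138, 0, 0.16, 0.5], [-0.18, -0.16, 0, 0.19, 0.5], [-0.1924, -0.1711, 0, 0.202, 0.5], [-0.1924, -0.1711, 0, 0.202, 0.5], [-0.1924, -0.1711, 0, 0.202, 0.5]]
  ]
}}

```text
time: 18.95
position: [0.5238, -0.088, 0.161]
tool_rot: [-2.136, -2.302, -0.001]
ft_force: [0.7, 1.5, -1.1]
grip_width: 0.682
grip_force: 30.0
```

```bash
python3 -c "
from h import *
go(*cad(-35,12),.037,CY+np.pi/2)"
```

```text
d [-0.0015 -0.0007  0.124 ] turn 0.0 (alt -3.141 )
```

{"api": "inch_along", "payload": {
  "plan": [
    [[0, 0, 0.03, 0, 0.5], [0, 0, 0.06, 0, 0.5], [0, 0, 0.085, 0, 0.5], [0, 0, 0.105, 0, 0.5], [0, 0, 0.115, 0, 0.5], [0, 0, 0.121, 0, 0.5], [0, 0, 0.1235, 0, 0.5], [0, 0, 0.1245, 0, 0.5], [0, 0, 0.1245, 0, 0.5], [0, 0, 0.1245, 0, 0.5]]
  ]
}}

```text
time: 19.95
position: [0.5243, -0.0893, 0.0376]
tool_rot: [2.137, 2.301, 0.001]
ft_force: [0.4, 0.0, -1.6]
grip_width: 0.681
grip_force: 30.0
```

{"api": "inch_along", "payload": {
  "plan": [
    [[0, 0, 0, 0, 0.8], [0, 0, 0, 0, 0.85], [0, 0, 0, 0, 0.9], [0, 0, 0, 0, 0.95], [0, 0, 0, 0, 0.95], [0, 0, -0.03, 0, 0.95], [0, 0, -0.07, 0, 0.95], [0, 0, -0.12, 0, 0.95], [0, 0, -0.15, 0, 0.95], [0, 0, -0.164, 0, 0.95], [0, 0, -0.164, 0, 0.95], [0, 0, -0.164, 0, 0.95]]
  ]
}}

```text
time: 21.15
position: [0.5229, -0.0891, 0.1993]
tool_rot: [-2.137, -2.301, 0.002]
ft_force: [0.1, -0.6, -0.3]
grip_width: 0.946
grip_force: 0.0
```

```bash
python3 -c "
from h import *
go(*cad(-105,12),.2,CY)
b=cv2.resize(get_image('side')[140:240,245:395],(600,400),interpolation=cv2.INTER_CUBIC)
a=cv2.resize(get_image('top')[170:245,200:350],(400,200),interpolation=cv2.INTER_CUBIC)
o=np.zeros((600,600,3),np.uint8);o[:400]=b;o[400:,:400]=a
cv2.imwrite('pics/p2.png',o[:,:,::-1])"
```

```text
d [-0.0003 -0.0697 -0.0006] turn 1.57 (alt -1.571 )
```

View pics/p2.png

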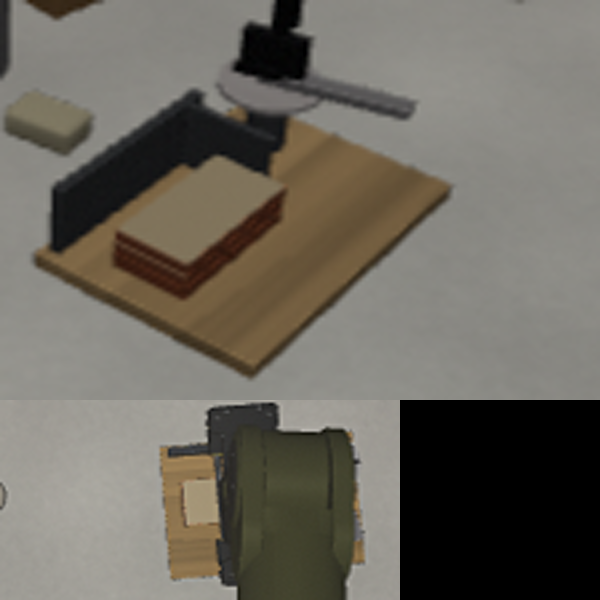

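The stack of three tiles stands square near the fences in the side crop, at about (200,225), so now I'll tap it. First the +x push, with both fingers open along the long side.

{"api": "inch_along", "payload": {
  "plan": [
    [[0, -0.007, 0, 0.14, 1], [0, -0.014, 0, 0.28, 1], [0, -0.021, 0, 0.42, 1], [0, -0.028, 0, 0.56, 1], [0, -0.035, 0, 0.7, 1], [0, -0.042, 0, 0.84, 1], [0, -0.049, 0, 0.98, 1], [0, -0.056, 0, 1.12, 1], [0, -0.063, 0, 1.26, 1], [0, -0.0697, 0, 1.4, 1], [0, -0.0697, 0, 1.54, 1], [0, -0.0697, 0, 1.57, 1], [0, -0.0697, 0, 1.57, 1], [0, -0.0697, 0, 1.57, 1], [0, -0.0697, 0, 1.57, 1]]
  ]
}}

```text
time: 22.75
position: [0.4542, -0.0941, 0.2005]
tool_rot: [-3.139, -0.12, 0.001]
ft_force: [-0.0, -0.1, 1.2]
grip_width: 1.002
grip_force: 0.0
```

```bash
python3 -c "
from h import *
go(*cad(-105,8),.016,CY)"
```

```text
d [-0.0007  0.0045  0.1845] turn 0.002 (alt -3.14 )
```

{"api": "inch_along", "payload": {
  "plan": [
    [[0, 0.004, 0.04, 0, 1], [0, 0.004, 0.08, 0, 1], [0, 0.004, 0.12, 0, 1], [0, 0.004, 0.15, 0, 1], [0, 0.004, 0.17, 0, 1], [0, 0.004, 0.178, 0, 1], [0, 0.004, 0.182, 0, 1], [0, 0.004, 0.183, 0, 1], [0, 0.004, 0.183, 0, 1]]
  ]
}}

```text
time: 23.65
position: [0.4554, -0.0985, 0.0188]
tool_rot: [3.139, 0.118, 0.003]
ft_force: [0.1, -0.2, 0.6]
grip_width: 0.997
grip_force: 0.0
```

{"api": "inch_along", "payload": {
  "plan": [
    [[0.005, 0, 0, 0, 1], [0.01, 0, 0, 0, 1], [0.015, 0, 0, 0, 1], [0.02, 0, 0, 0, 1], [0.025, 0, 0, 0, 1], [0.028, 0, 0, 0, 1], [0.031, 0, 0, 0, 1], [0.034, 0, 0, 0, 1], [0.037, 0, 0, 0, 1], [0.04, 0, 0, 0, 1], [0.043, 0, 0, 0, 1], [0.046, 0, 0, 0, 1], [0.049, 0, 0, 0, 1], [0.052, 0, 0, 0, 1], [0.055, 0, 0, 0, 1], [0.057, 0, 0, 0, 1], [0.059, 0, 0, 0, 1], [0.06, 0, 0, 0, 1], [0.06, 0, 0, 0, 1]]
  ]
}}

```text
time: 25.55
position: [0.5147, -0.0937, 0.0179]
tool_rot: [3.139, 0.118, 0.001]
ft_force: [-1.3, 0.2, -0.6]
grip_width: 1.005
grip_force: 0.5
```

```bash
python3 -c "
from h import *
go(*cad(-39.5,8),.016,CY)"
```

```text
d [0.0043 0.0003 0.0019] turn 0.0 (alt -3.141 )
```

{"api": "inch_along", "payload": {
  "plan": [
    [[0.001, 0, 0, 0, 1], [0.002, 0, 0, 0, 1], [0.003, 0, 0, 0, 1], [0.003, 0, 0, 0, 1]]
  ]
}}

```text
time: 25.95
position: [0.5176, -0.0935, 0.0179]
tool_rot: [3.139, 0.117, 0.001]
ft_force: [-0.4, -1.2, -0.4]
grip_width: 1.0
grip_force: 0.9
```

{"api": "inch_along", "payload": {
  "plan": [
    [[0.001, 0, 0, 0, 1], [0.002, 0, 0, 0, 1], [0.002, 0, 0, 0, 1]]
  ]
}}

```text
time: 26.25
position: [0.5177, -0.0935, 0.0177]
tool_rot: [3.139, 0.118, -0.006]
ft_force: [-6.6, 0.0, 5.2]
grip_width: 0.999
grip_force: 3.4
```

{"api": "inch_along", "payload": {
  "plan": [
    [[0.001, 0, 0, 0, 1], [0.002, 0, 0, 0, 1], [0.002, 0, 0, 0, 1]]
  ]
}}

```text
time: 26.55
position: [0.5178, -0.0936, 0.0173]
tool_rot: [3.139, 0.118, -0.013]
ft_force: [-11.5, -0.4, 7.2]
grip_width: 0.999
grip_force: 5.7
```

{"api": "inch_along", "payload": {
  "plan": [
    [[-0.01, 0, 0, 0, 1], [-0.03, 0, 0, 0, 1], [-0.05, 0, -0.01, 0, 1], [-0.05, 0, -0.06, 0, 1], [-0.05, 0, -0.11, 0, 1], [-0.05, 0, -0.11, 0, 1], [-0.05, 0, -0.11, 0, 1]]
  ]
}}

```text
time: 27.25
position: [0.4733, -0.0974, 0.1297]
tool_rot: [3.137, 0.117, 0.008]
ft_force: [0.2, -0.3, 0.3]
grip_width: 1.0
grip_force: 0.0
```

```bash
python3 -c "
from h import *
go(*cad(-4,115),.13,CY+np.pi/2)"
```

```text
d [ 0.0814 -0.1073 -0.0002] turn -1.571 (alt 1.571 )
```

{"api": "inch_along", "payload": {
  "plan": [
    [[0, -0.02, 0, -0.14, 0.1], [0, -0.04, 0, -0.28, 0.1], [0, -0.06, 0, -0.42, 0.1], [0.01, -0.08, 0, -0.56, 0.1], [0.02, -0.1, 0, -0.7, 0.1], [0.03, -0.1073, 0, -0.84, 0.1], [0.04, -0.1073, 0, -0.98, 0.1], [0.05, -0.1073, 0, -1.12, 0.1], [0.06, -0.1073, 0, -1.26, 0.1], [0.07, -0.1073, 0, -1.4, 0.1], [0.08, -0.1073, 0, -1.54, 0.1], [0.0814, -0.1073, 0, -1.571, 0.1], [0.0814, -0.1073, 0, -1.571, 0.1], [0.0814, -0.1073, 0, -1.571, 0.1], [0.0814, -0.1073, 0, -1.571, 0.1]]
  ]
}}

```text
time: 28.75
position: [0.5441, 0.0161, 0.1276]
tool_rot: [-2.138, -2.302, 0.001]
ft_force: [-0.6, 0.2, -0.5]
grip_width: 0.103
grip_force: 0.0
```

```bash
python3 -c "
from h import *
go(*cad(-4,115),.017,CY+np.pi/2)
i=get_image('side'); cv2.imwrite('pics/p3.png',cv2.resize(i[60:300,200:500,::-1],(750,600)))"
```

```text
d [-0.0006  0.0024  0.1106] turn -0.001 (alt 3.141 )
```

View pics/p3.png

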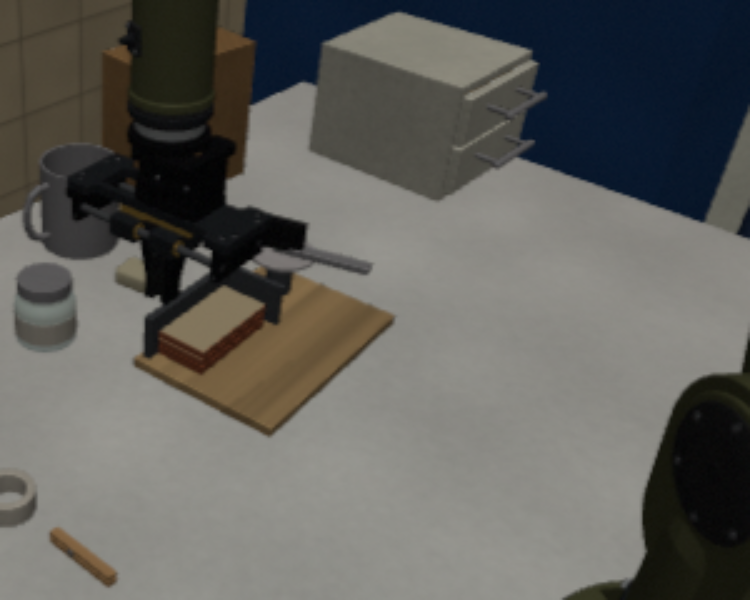

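The stack now lies along the long fence, and the shut gripper hangs at the +y side. Next is the -y push.

{"api": "inch_along", "payload": {
  "plan": [
    [[0, 0.002, 0.03, 0, 0.1], [0, 0.002, 0.06, 0, 0.1], [0, 0.002, 0.085, 0, 0.1], [0, 0.002, 0.1, 0, 0.1], [0, 0.002, 0.107, 0, 0.1], [0, 0.002, 0.11, 0, 0.1], [0, 0.002, 0.11, 0, 0.1], [0, 0.002, 0.11, 0, 0.1]]
  ]
}}

```text
time: 29.6
position: [0.5475, 0.0164, 0.0189]
tool_rot: [2.136, 2.302, 0.002]
ft_force: [0.0, -0.8, 0.3]
grip_width: 0.104
grip_force: 0.0
```

{"api": "inch_along", "payload": {
  "plan": [
    [[-0.005, 0, 0, 0, 0.1], [-0.01, 0, 0, 0, 0.1], [-0.015, 0, 0, 0, 0.1], [-0.02, 0, 0, 0, 0.1], [-0.024, 0, 0, 0, 0.1], [-0.027, 0, 0, 0, 0.1], [-0.03, 0, 0, 0, 0.1], [-0.032, 0, 0, 0, 0.1], [-0.034, 0, 0, 0, 0.1], [-0.036, 0, 0, 0, 0.1], [-0.038, 0, 0, 0, 0.1], [-0.04, 0, 0, 0, 0.1], [-0.041, 0, 0, 0, 0.1], [-0.042, 0, 0, 0, 0.1], [-0.042, 0, 0, 0, 0.1]]
  ]
}}

```text
time: 31.1
position: [0.5498, -0.0257, 0.0178]
tool_rot: [2.137, 2.303, -0.0]
ft_force: [-0.1, 2.5, 0.4]
grip_width: 0.099
grip_force: 0.9
```

```bash
python3 -c "
from h import *
go(*cad(-4,69.5),.017,CY+np.pi/2)"
```

```text
d [-0.0039 -0.0003  0.0008] turn 0.0 (alt -3.141 )
```

{"api": "inch_along", "payload": {
  "plan": [
    [[-0.001, 0, 0, 0, 0.1], [-0.002, 0, 0, 0, 0.1], [-0.002, 0, 0, 0, 0.1]]
  ]
}}

```text
time: 31.4
position: [0.5499, -0.0278, 0.0178]
tool_rot: [2.137, 2.303, -0.0]
ft_force: [0.2, 1.8, -0.7]
grip_width: 0.1
grip_force: 0.9
```

{"api": "inch_along", "payload": {
  "plan": [
    [[-0.001, 0, 0, 0, 0.1], [-0.002, 0, 0, 0, 0.1], [-0.002, 0, 0, 0, 0.1]]
  ]
}}

```text
time: 31.7
position: [0.55, -0.0286, 0.0178]
tool_rot: [-2.135, -2.303, -0.001]
ft_force: [-0.3, 5.7, 0.6]
grip_width: 0.099
grip_force: 2.4
```

{"api": "inch_along", "payload": {
  "plan": [
    [[-0.001, 0, 0, 0, 0.1], [-0.002, 0, 0, 0, 0.1], [-0.002, 0, 0, 0, 0.1]]
  ]
}}

```text
time: 32.0
position: [0.55, -0.0287, 0.0179]
tool_rot: [-2.133, -2.303, -0.004]
ft_force: [-0.3, 8.0, -0.0]
grip_width: 0.096
grip_force: 4.1
```

{"api": "inch_along", "payload": {
  "plan": [
    [[-0.001, 0, 0, 0, 0.1], [-0.001, 0, 0, 0, 0.1]]
  ]
}}

```text
time: 32.2
position: [0.55, -0.0287, 0.0179]
tool_rot: [-2.132, -2.303, -0.005]
ft_force: [-1.3, 10.5, 0.9]
grip_width: 0.098
grip_force: 4.9
```

Flush in y, with 10 N against the fence. I'll back off and tap x again.

{"api": "inch_along", "payload": {
  "plan": [
    [[0.01, 0, 0, 0, 0.1], [0.03, 0, 0, 0, 0.1], [0.045, 0, -0.02, 0, 0.1], [0.045, 0, -0.06, 0, 0.1], [0.045, 0, -0.11, 0, 0.1], [0.045, 0, -0.11, 0, 0.1], [0.045, 0, -0.11, 0, 0.1]]
  ]
}}

```text
time: 32.9
position: [0.5481, 0.0108, 0.1292]
tool_rot: [2.135, 2.298, -0.0]
ft_force: [-0.3, -0.5, -0.2]
grip_width: 0.103
grip_force: 0.0
```

```bash
python3 -c "
from h import *
go(*cad(-75,3),.13,CY)"
```

```text
d [-0.1071 -0.0721 -0.0007] turn 1.57 (alt -1.572 )
```

{"api": "inch_along", "payload": {
  "plan": [
    [[0, -0.02, 0, 0.14, 1], [0, -0.04, 0, 0.28, 1], [-0.01, -0.06, 0, 0.42, 1], [-0.02, -0.0721, 0, 0.56, 1], [-0.03, -0.0721, 0, 0.7, 1], [-0.045, -0.0721, 0, 0.84, 1], [-0.06, -0.0721, 0, 0.98, 1], [-0.075, -0.0721, 0, 1.12, 1], [-0.09, -0.0721, 0, 1.26, 1], [-0.1, -0.0721, 0, 1.4, 1], [-0.1071, -0.0721, 0, 1.54, 1], [-0.1071, -0.0721, 0, 1.57, 1], [-0.1071, -0.0721, 0, 1.57, 1], [-0.1071, -0.0721, 0, 1.57, 1]]
  ]
}}

```text
time: 34.3
position: [0.4826, -0.0994, 0.1273]
tool_rot: [-3.139, -0.123, 0.002]
ft_force: [-0.4, 0.4, 0.8]
grip_width: 0.999
grip_force: 0.0
```

```bash
python3 -c "
from h import *
go(*cad(-75,3),.017,CY)"
```

```text
d [0.0013 0.002  0.1103] turn 0.004 (alt -3.137 )
```

{"api": "inch_along", "payload": {
  "plan": [
    [[0, 0.002, 0.03, 0.004, 1], [0, 0.002, 0.06, 0.004, 1], [0, 0.002, 0.085, 0.004, 1], [0, 0.002, 0.1, 0.004, 1], [0, 0.002, 0.107, 0.004, 1], [0, 0.002, 0.11, 0.004, 1], [0, 0.002, 0.11, 0.004, 1], [0, 0.002, 0.11, 0.004, 1]]
  ]
}}

```text
time: 35.1
position: [0.4841, -0.1021, 0.0188]
tool_rot: [3.139, 0.113, 0.003]
ft_force: [-0.2, -0.2, -0.2]
grip_width: 1.003
grip_force: 0.0
```

{"api": "inch_along", "payload": {
  "plan": [
    [[0.005, 0, 0, 0, 1], [0.01, 0, 0, 0, 1], [0.015, 0, 0, 0, 1], [0.02, 0, 0, 0, 1], [0.024, 0, 0, 0, 1], [0.027, 0, 0, 0, 1], [0.029, 0, 0, 0, 1], [0.031, 0, 0, 0, 1], [0.032, 0, 0, 0, 1], [0.033, 0, 0, 0, 1], [0.034, 0, 0, 0, 1], [0.034, 0, 0, 0, 1], [0.034, 0, 0, 0, 1]]
  ]
}}

```text
time: 36.4
position: [0.5171, -0.0995, 0.0178]
tool_rot: [3.139, 0.113, -0.0]
ft_force: [0.2, -0.3, 0.1]
grip_width: 1.001
grip_force: 0.0
```

{"api": "inch_along", "payload": {
  "plan": [
    [[0.001, 0, 0, 0, 1], [0.002, 0, 0, 0, 1], [0.002, 0, 0, 0, 1]]
  ]
}}

```text
time: 36.7
position: [0.518, -0.0994, 0.0176]
tool_rot: [3.139, 0.113, -0.004]
ft_force: [-4.3, -0.4, 2.5]
grip_width: 0.998
grip_force: 2.0
```

{"api": "inch_along", "payload": {
  "plan": [
    [[0.001, 0, 0, 0, 1], [0.002, 0, 0, 0, 1], [0.002, 0, 0, 0, 1]]
  ]
}}

```text
time: 37.0
position: [0.5181, -0.0994, 0.0172]
tool_rot: [3.139, 0.114, -0.01]
ft_force: [-8.2, -0.9, 6.7]
grip_width: 1.001
grip_force: 4.4
```

{"api": "inch_along", "payload": {
  "plan": [
    [[-0.01, 0, 0, 0, 1], [-0.03, 0, 0, 0, 1], [-0.04, 0, -0.02, 0, 1], [-0.04, 0, -0.06, 0, 1], [-0.04, 0, -0.11, 0, 1], [-0.04, 0, -0.15, 0, 1], [-0.04, 0, -0.18, 0, 1], [-0.04, 0, -0.18, 0, 1], [-0.04, 0, -0.18, 0, 1]]
  ]
}}

```text
time: 37.9
position: [0.4818, -0.1022, 0.1983]
tool_rot: [3.138, 0.112, 0.004]
ft_force: [-0.0, -0.3, -1.3]
grip_width: 1.002
grip_force: 0.0
```

```bash
python3 -c "
from h import *
b=cv2.resize(get_image('side')[140:240,245:395],(800,533),interpolation=cv2.INTER_CUBIC)
cv2.imwrite('pics/p4.png',b[:,:,::-1])
go(*cad(0,-125),.2,3.433); go(*cad(0,-125),.2,.29)"
```

```text
d [ 0.0784  0.1273 -0.0028] turn 2.922 (alt -0.22 )
d [ 0.0784  0.1273 -0.0028] turn -0.218 (alt 2.923 )
```

View pics/p4.png

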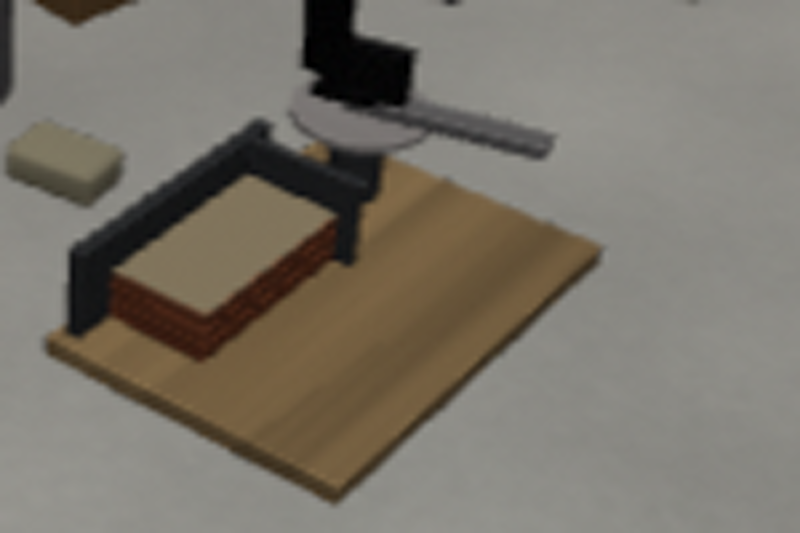

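All three tiles sit aligned and flush in the corner of the fences, with the near edges straight at (200,340). Now the keeper: the tool has to come to yaw 3.433, which leaves it wrist range to turn clockwise.

{"api": "inch_along", "payload": {
  "plan": [
    [[0.005, 0.01, 0, -0.14, 0.6], [0.01, 0.02, 0, -0.28, 0.6], [0.015, 0.03, 0, -0.42, 0.6], [0.02, 0.04, 0, -0.56, 0.6], [0.025, 0.05, 0, -0.7, 0.6], [0.03, 0.06, 0, -0.84, 0.6], [0.04, 0.07, 0, -0.98, 0.6], [0.05, 0.08, 0, -1.12, 0.6], [0.06, 0.09, 0, -1.26, 0.6], [0.065, 0.1, 0, -1.4, 0.6], [0.07, 0.11, 0, -1.54, 0.6], [0.075, 0.12, 0, -1.68, 0.6], [0.0784, 0.1273, 0, -1.82, 0.6], [0.0784, 0.1273, 0, -1.96, 0.6], [0.0784, 0.1273, 0, -2.1, 0.6], [0.0784, 0.1273, 0, -2.24, 0.6], [0.0784, 0.1273, 0, -2.38, 0.6], [0.0784, 0.1273, 0, -2.52, 0.6], [0.0784, 0.1273, 0, -2.66, 0.6], [0.0784, 0.1273, 0, -2.8, 0.6]]
  ]
}}

```text
time: 39.95
position: [0.5678, -0.2228, 0.1957]
tool_rot: [-0.412, -3.112, -0.002]
ft_force: [0.3, -0.1, 0.4]
grip_width: 0.598
grip_force: 0.0
```

```bash
python3 -c "
from h import *
go(*cad(0,-125),.2,3.433); print(sensors.get_state()['joint_positions'])"
```

```text
d [-0.0006 -0.0004 -0.0043] turn -0.555 (alt 2.587 )
[ 1.11598409  0.42042482 -1.00840301  1.56417775  0.35937302  1.35993781
  1.37745433]
```

{"api": "inch_along", "payload": {
  "plan": [
    [[0, 0, 0, -0.14, 0.6], [0, 0, 0, -0.28, 0.6], [0, 0, 0.01, -0.42, 0.6], [0, 0, 0.03, -0.555, 0.6], [0, 0, 0.05, -0.555, 0.6], [0, 0, 0.06, -0.555, 0.6], [0, 0, 0.06, -0.555, 0.6], [0, 0, 0.06, -0.555, 0.6]]
  ]
}}

```text
time: 40.75
position: [0.5687, -0.2231, 0.1377]
tool_rot: [0.447, -3.11, -0.001]
ft_force: [0.2, 0.7, 0.1]
grip_width: 0.597
grip_force: 0.0
```

```bash
python3 -c "
from h import *
go(*cad(0,-125),.083,3.433)
b=cv2.resize(get_image('side')[115:215,245:395],(800,533),interpolation=cv2.INTER_CUBIC)
cv2.imwrite('pics/p5.png',b[:,:,::-1])
g=proj('side',[*cad(0,-125),.107])[0]; print(g,(g-[245,115]+.5)*16/3)"
```

```text
d [ 0.0004 -0.0002  0.0547] turn -0.006 (alt 3.136 )
[313.98448861 148.39254106] [370.58393927 180.76021899]
```

View pics/p5.png

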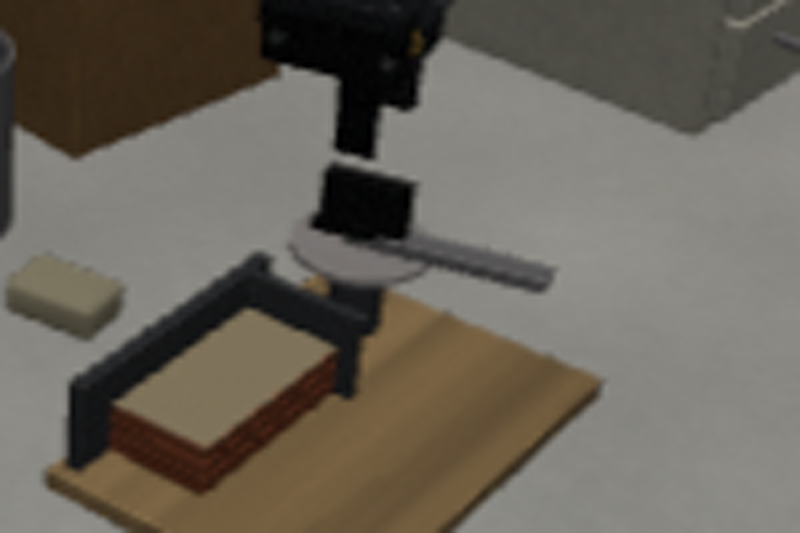

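The side crop shows the gripper right above the knob bar, whose top centre is near (370,175); the stack is untouched. I'll go down and grip.

{"api": "inch_along", "payload": {
  "plan": [
    [[0, 0, 0.02, 0, 0.6], [0, 0, 0.035, 0, 0.6], [0, 0, 0.045, 0, 0.6], [0, 0, 0.051, 0, 0.6], [0, 0, 0.054, 0, 0.6], [0, 0, 0.054, 0, 0.6], [0, 0, 0.054, 0, 0.4], [0, 0, 0.054, 0, 0.25], [0, 0, 0.054, 0, 0.1], [0, 0, 0.054, 0, 0.1], [0, 0, 0.054, 0, 0.1], [0, 0, 0.054, 0, 0.1], [0, 0, 0.054, 0, 0.1], [0, 0, 0.054, 0, 0.1]]
  ],
  "grip_n": 20
}}

```text
time: 42.2
position: [0.5688, -0.224, 0.0839]
tool_rot: [-0.446, 3.109, -0.001]
ft_force: [1.6, -1.3, -0.0]
grip_width: 0.16
grip_force: 19.9
```

```bash
python3 -c "
from h import *
go(*cad(0,-125),.083,3.433)"
```

```text
d [0.0003 0.0007 0.0009] turn -0.007 (alt 3.135 )
```

{"api": "inch_along", "payload": {
  "plan": [
    [[0, 0, 0, 0.05, 0.1], [0, 0, 0, 0.14, 0.1], [0, 0, 0, 0.23, 0.1], [0, 0, 0, 0.32, 0.1], [0, 0, 0, 0.41, 0.1], [0, 0, 0, 0.5, 0.1], [0, 0, 0, 0.59, 0.1], [0, 0, 0, 0.68, 0.1], [0, 0, 0, 0.77, 0.1], [0, 0, 0, 0.86, 0.1], [0, 0, 0, 0.95, 0.1], [0, 0, 0, 1.04, 0.1], [0, 0, 0, 1.13, 0.1], [0, 0, 0, 1.22, 0.1], [0, 0, 0, 1.31, 0.1], [0, 0, 0, 1.4, 0.1], [0, 0, 0, 1.5, 0.1], [0, 0, 0, 1.59, 0.1], [0, 0, 0, 1.68, 0.1], [0, 0, 0, 1.68, 0.1]]
  ]
}}

```text
time: 44.2
position: [0.5691, -0.2234, 0.0839]
tool_rot: [2.017, 2.407, 0.001]
ft_force: [2.0, -1.1, -2.2]
grip_width: 0.158
grip_force: 19.9
```

```bash
python3 -c "
from h import *
go(*cad(0,-125),.083,CY+np.pi/2); s=sensors.get_state(); print(s['torque'])"
```

```text
d [ 0.0002 -0.0008  0.0009] turn 0.101 (alt -3.04 )
[-0.30578329 -0.56450481 -0.05773042]
```

{"api": "inch_along", "payload": {
  "plan": [
    [[0, 0, 0, 0.05, 0.1], [0, 0, 0, 0.09, 0.1], [0, 0, 0, 0.102, 0.1], [0, 0, 0, 0.102, 0.1], [0, 0, 0, 0.102, 0.1], [0, 0, 0, 0.102, 0.1]]
  ]
}}

```text
time: 44.8
position: [0.5691, -0.2234, 0.0839]
tool_rot: [2.136, 2.302, 0.001]
ft_force: [3.7, -1.5, -2.1]
grip_width: 0.159
grip_force: 19.9
```

```bash
python3 -c "
from h import *
go(*cad(0,-125),.083,CY+np.pi/2)"
```

```text
d [ 0.0001 -0.0008  0.0009] turn 0.0 (alt -3.141 )
```

{"api": "inch_along", "payload": {
  "plan": [
    [[0, 0, 0, 0, 0.3], [0, 0, 0, 0, 0.4], [0, 0, 0, 0, 0.5], [0, 0, 0, 0, 0.5], [0, 0, -0.02, 0, 0.5], [0, 0, -0.06, 0, 0.5], [0, 0, -0.1, 0, 0.5], [0, 0, -0.12, 0, 0.5], [0, 0, -0.12, 0, 0.5]]
  ]
}}

```text
time: 45.7
position: [0.5705, -0.2236, 0.2078]
tool_rot: [2.133, 2.298, 0.003]
ft_force: [0.6, 0.3, 0.3]
grip_width: 0.501
grip_force: 0.0
```

```bash
python3 -c "
from h import *
go(.43,-.35,.2,CY+np.pi/2)"
```

```text
d [-0.1156 -0.1495  0.0074] turn -0.0 (alt 3.141 )
```

{"api": "inch_along", "payload": {
  "plan": [
    [[-0.03, -0.03, -0.02, 0, 0.5], [-0.06, -0.06, -0.03, 0, 0.5], [-0.09, -0.09, -0.03, 0, 0.5], [-0.12, -0.12, -0.03, 0, 0.5], [-0.15, -0.14, -0.03, 0, 0.5], [-0.18, -0.15, -0.03, 0, 0.5], [-0.21, -0.155, -0.03, 0, 0.5], [-0.24, -0.16, -0.03, 0, 0.5], [-0.25, -0.16, -0.03, 0, 0.5], [-0.25, -0.16, -0.03, 0, 0.5]]
  ]
}}

```text
time: 46.7
position: [0.4266, -0.4851, 0.2321]
tool_rot: [-2.138, -2.298, -0.001]
ft_force: [0.7, 1.0, -0.0]
grip_width: 0.498
grip_force: 0.0
```

```bash
python3 -c "
from h import *
t=get_image('top'); s=get_image('side')
cv2.imwrite('pics/t6.png',t[:,:,::-1]); cv2.imwrite('pics/s6.png',s[:,:,::-1])
cv2.imwrite('pics/p6.png',cv2.resize(t[170:230,270:360],(800,533),interpolation=cv2.INTER_CUBIC)[:,:,::-1])"
```

```text
(no output)
```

View pics/p6.png

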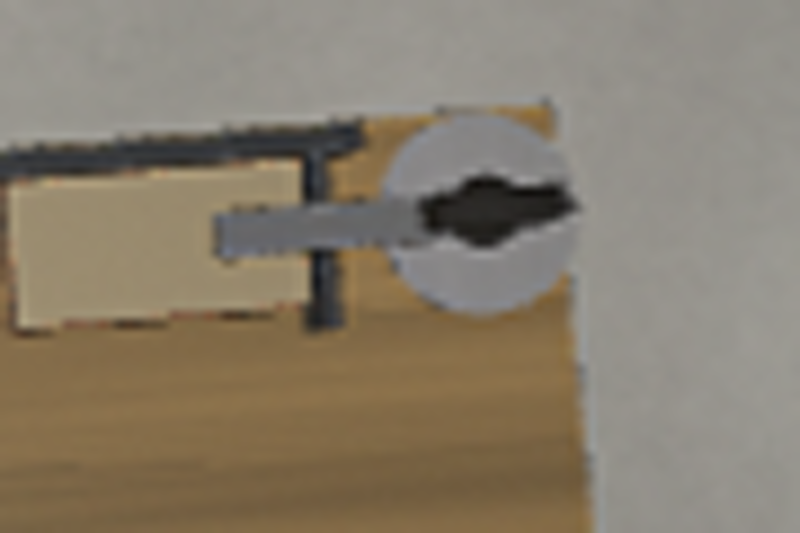

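The pointer tip at (575,205) covers the lock mark, whose earlier spot maps to (578,207). The arm reaches over the stack, and the tiles are flush with both fences. I'll check the angle in numbers and confirm that the bystanders haven't moved.

Run:
```python
from h import *
f=800/90
T=lambda x,y:(270+(x+.5)/f-.5,170+(y+.5)/f-.5)
tip=back("top",T(216,237),.076)[0][:2]; 
for K in (np.array([.5691,-.2234]),cad(0,-125)):
    d=tip-K; print("keeper",np.pi+CY-np.arctan2(d[1],d[0])%(2*np.pi),np.hypot(*d))
m=back("top",(335,193.4),.066)[0][:2]; K=np.array([.5691,-.2234]); print("mark dir ->",np.arctan2(*(K-m)[::-1])-CY)
# arm edges: gray band direction
t=cv2.imread("pics/t6.png"); c=[]
for z in (.076,):
    for X in (230,260,290,320,350,380):
        u=int(round(T(X,0)[0])); col=t[188:204,u].astype(int); print(u,[int(v) for v in (col[:,0]-col[:,2])], [int(v) for v in col.sum(1)//3])
t0=cv2.imread("pics/top0.png")
D=cv2.absdiff(t0,t).max(2); D=(D>25).astype(np.uint8)
n,l,s,ce=cv2.connectedComponentsWithStats(D)
print([(list(map(int,s[i])),) for i in range(1,n) if s[i][4]>8])
```

```text
keeper 1.5553896546743922 0.10588593346995158
keeper 1.5628464184426774 0.10577085319133721
mark dir -> 1.4968354299159534
295 [-33, -46, -43, -44, -45, -42, 10, 5, 6, 9, 15, -36, -46, -45, -43, -43] [90, 140, 134, 133, 134, 126, 109, 103, 101, 105, 118, 98, 135, 133, 133, 135]
299 [-60, -44, -44, -45, -45, -18, 5, 1, 1, 5, -4, -50, -46, -43, -43, -43] [145, 135, 132, 134, 132, 82, 104, 103, 102, 103, 103, 136, 132, 132, 133, 134]
302 [-54, -46, -46, -45, -46, -7, 4, 1, 3, 3, -27, -48, -44, -44, -43, -45] [146, 138, 136, 137, 135, 113, 103, 102, 104, 105, 115, 136, 133, 132, 133, 135]
306 [-16, -12, -3, -6, -7, 3, -2, -2, 1, 4, 2, 7, 7, 4, 4, 1] [67, 67, 63, 62, 69, 117, 103, 101, 105, 107, 43, 61, 67, 53, 54, 49]
309 [-68, -65, -66, -71, -43, 7, 1, 1, 4, 4, -77, -72, -70, -70, -71, -71] [112, 109, 110, 112, 87, 103, 103, 101, 105, 118, 112, 115, 114, 114, 118, 115]
312 [-66, -62, -52, -52, -23, 3, 0, 1, 1, -16, -66, -72, -67, -67, -67, -65] [106, 108, 115, 113, 105, 102, 102, 102, 101, 90, 109, 112, 108, 112, 113, 110]
[([206, 165, 33, 25, 282],), ([270, 186, 58, 22, 687],), ([323, 190, 14, 33, 179],), ([400, 203, 112, 181, 11916],), ([354, 206, 36, 24, 567],), ([211, 221, 30, 19, 92],), ([226, 229, 6, 3, 9],), ([227, 238, 7, 2, 9],), ([236, 375, 4, 9, 16],), ([283, 379, 8, 5, 17],)]
```

The keeper reads about 1.56 rad. The bystanders show no change, and the robot is clear, so I'm handing in.

```bash
python3 -c "
from bench import ctrl, sensors, get_image, camera_model, close_job
print(close_job())"
```

```text
the job is handed in; nothing more can be done
None
```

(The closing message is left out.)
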